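# Circlip onto the turntable axle

## Robot

A 6-joint arm with a two-finger parallel gripper is mounted at the origin on the work surface. World frame = base frame: x ahead of the robot, y to its left, z up, the work surface at z = 0. Lengths are in m, angles in degrees, forces in N, time in s.
With the tool pointing down it reaches from about 0.275 to 0.725 m from the base axis. Payload 5.6 kg.
Tool frame: the origin (TCP) lies on the front face of the gripper's body, between the roots of the fingers; the fingertips stand 73 mm ahead of it and the grasp point (between the pads) lies ctrl.grip_depth ahead of it (ctrl.grip_depth is the distance from the TCP to the grasp point, in m); x points along the fingers, z is the direction in which the jaws open and shut, and the axes are right-handed (so a half turn about x gives the same grasp; the last joint's range is limited). The gripper opens to 85 mm and grips with 20 to 120 N. Pads are 22 mm wide; open, the fingers measure 114 mm over their backs; the gripper's body (76 mm by 85 mm) begins 54 mm behind the grasp point. The pads swing forward as they close: fully open they stand 13 mm farther back than shut.
Start: joints at [82.082, 14.616, 6.199, 0, -81.583, -16.306], TCP at [0.226, 0.502, 0.304] pointing down, gripper open.
Joint ranges: [-168.99, 168.99], [-69.2, 112.95], [-62.41, 85.93], [-164.36, 98.24], [-168.68, -3.75], [-174.98, 174.98]. Speed limits (degrees/s): [147.25, 147.25, 180, 180, 180, 180].

## Interface

Orientations are given as [roll, pitch, yaw] about the fixed x, y, z axes, in that order (R = Rz(yaw) Ry(pitch) Rx(roll)).
In Python, from rig import ctrl gives the robot as it stands. The module is installed in compiled form; this text tells all that it offers.
- The arm moves only by the tool apply_moves, never from a script. Its argument "targets" is a list of rows, each an object of numbers: "wx", "wy", "wz": the turn, a rotation vector about the tool's x, y, z as a fraction of full scale; "x", "y", "z": the shift along the tool's x, y, z as a fraction of full scale; "gripper": the gripper's target within -1 to 1 (fully open at 1, half-way at 0, shut at -1). A call has 1 to 12 rows; each row shifts and turns the commanded pose from where the row before left it, along the tool's axes as they then stand; what a row does not reach is not made up. Full scale, the value 1, is 30 mm for a shift and 5 degrees for a turn. A row lasts 1/12 s, in which the tool goes at most 41.7 mm and 7.16 degrees, less where a joint would pass 70% of its speed; a pose out of reach is approached as far as the arm can. A call with a number of a shift or a turn outside -1 to 1 is refused whole. A call with a gripper value outside its range is refused whole. The fingers move at their own pace and stop on an object; "force" is the grip in N (left out, the last holds). Time passes only in rows, so rows that do not move let the fingers close. It gives the time, the measured TCP pose, the force and the opening at its end, in the units of the state.
- ctrl.get_obs(): the state, without advancing time (a new reading comes with each control period).
- ctrl.camera(name): name is "scene" or "top" or "wrist"; returns (picture, depth): 480x640x3 uint8, red, green, blue; 480x640 float32, m along the optical axis (not along the pixel's ray), 0 where there is no reading.
- ctrl.calibration(name): a dict with "intrinsics" (3x3 intrinsics, pixels), "R" (3x3) and "t" (3): a world point X has camera coordinates R X + t. Camera axes: x right, y down, z forward; pixel columns grow to the right and rows downward; lengths in m; the calibration is good to about 2 mm. A picture is of the moment at which its call begins: read the wrist's pose just before it. calibration takes no time and is no camera call; for the wrist camera it gives the pose at the moment of the call.
- ctrl.close_job(): hands the job in, once; it reports no verdict.
The state is a dict: "time_s": time; "q": joint angles; "joint_vel": joint speeds; "joint_torque": joint torques, N m; "tcp_pos": TCP position; "tool_rot": TCP orientation; "force": force on the tool from outside, world axes, zero at the start; "moment": the same for the moment, N m; "grip_width": finger opening in m.
Only numpy, scipy, OpenCV 4.12 (cv2) and the standard library are available. Lean on these libraries where they do the work, as an engineer would, in place of code of your own. Each camera call takes 0.05 s, during which the arm holds its last target. There are 200 camera calls.

## Task

The circlip that keeps the turntable's bearing on its upright axle stub is waiting on the tips of the circlip pliers in the wooden rest. Squeeze the pliers' handles fully to spread the ring, lift it off the rest with the pliers and slide it down over the axle until it lies flat on the bearing collar, level with the groove. Finish while still holding the pliers squeezed, ring fully spread around the groove; keep the gripper's fingers off the ring and only the ring may touch the turntable, and the jar and the spool stay where they are.

Things in the scene. Friction and masses are not known exactly. Their poses are not given: they have to be found in the camera images.
- pliers: Circlip pliers, steel jaws, black handles, 160 mm long, 190 g, lying level in the rest. Origin: in the pivot rivet at mid thickness, 45 mm above the table at the start, always on the mid-line; x from handles to tips, z up. Handles: 14 mm high (7 above, 7 below the origin's level), 10 mm thick, from x = -22 to -112 mm. Pins pointing down from the jaws stand in the ring's eyes.
- pliers_grip (a point): On the pliers' mid-line at handle mid height, 55 mm behind the pivot: where to squeeze, from above, across the pliers. Here the handles measure 62 mm over their outer faces at rest and 36 mm fully squeezed, the faces then being parallel. Nothing stands beside or closely below the handles from 30 mm ahead to 30 mm behind this point.
- pliers_left (a joint): Angle of the left pliers arm: 0 at rest, 0.24 rad fully squeezed (firm stop); the right arm mirrors it. Springs (pliers and ring) open the handles again with 4 to 8 N at the grip point; 30 to 50 N of grip holds them safely on the stop. The spread ring clings to the pins and lifts with the pliers.
- ring: Dark steel circlip, flat, 5 mm thick, 47 mm outer diameter, with two eyed lugs on its gap side, on the pliers' pins. Origin: bore centre at mid thickness; z up; -x to the lugs and the pliers' pivot, which is 71 mm away (69 spread). It lies 18 mm below the pliers' mid-plane, at first flat on a ledge of the rest. Bore 35 mm when spread; about 27 mm across when shut, too tight for the axle.
- ring_left (a joint): Opening of the ring's left springy arm: 0 shut, about 0.25 rad when the pliers are fully squeezed.
- ring_right (a joint): The same for the right arm.
- rest: Wooden pliers rest, fixed to the table, 225 x 106 mm. Origin: on the table right under the pliers' pivot at the start, x along the pliers. Base plate 10 mm thick; blocks carry the pliers under the pivot and under the handle ends (x = -90 to -106 mm); ring ledge 24.5 mm high at x = 41 to 99 mm. Open on top: lift straight up.
- turntable: Grey cast turntable foot, fixed to the table. Origin: on the table on the axle's axis; z up. Foot 150 mm diameter, up to 26 mm high; hub 54 mm diameter up to 60 mm; bearing collar 70 mm diameter, 10 mm thick, flat top 70 mm above the table; groove 25 mm diameter from 70 to 78 mm; axle stub 30 mm diameter up to 100 mm, tapering to 21 mm diameter at its top at 110 mm.
- groove (a point): Point on the axle's axis at groove level, 73.5 mm above the table. A ring lying flat on the collar has its mid thickness 72.5 mm above the table.
- jar: Amber glass jar with white lid, 48 mm diameter, 60 mm high; bystander. Origin: centre of its underside.
- spool: Solder spool standing on end, 52 mm diameter, 40 mm high; bystander. Origin: centre of its underside.
There are look-alikes about, which are no part of the job. Of the things that look like the pliers, the larger one is meant.

How it is judged:
By the outcome, as a careful person would: the job done as asked, in the order asked, and still so for the second after the job is handed in, while the arm keeps its last pose, push and grip.
It also fails if it takes over 48 s, if anything falls off the work surface, if the arm or the gripper's body presses on something with over 40 N, if the wrist force passes 120 N, or if a joint passes its speed limit or range.

## Working session

There is one attempt and no reset: what is moved stays moved. The work goes in short steps, Python scripts to look and compute and a tool call to move; the robot and the scene stay as the last step left them, time stands still between calls to the robot, and variables do not carry over. Pictures are saved under pics/ and viewed, about 8 in all and at most 12, crops included, and the job is handed in when it is done.

Besides the shell and the picture viewer there is one more tool, called after ">>>" as a command line: name --argument value ..., lists and objects as JSON in quotes. apply_moves: Moves the arm, as the interface text tells. Shift numbers are shares of 30 mm and turn numbers shares of 5 degrees, none past 1 either way. Its arguments: {"type":"object","properties":{"targets":{"type":"array","items":{"type":"object","properties":{"wx":{"type":"number"},"wy":{"type":"number"},"wz":{"type":"number"},"x":{"type":"number"},"y":{"type":"number"},"z":{"type":"number"},"gripper":{"type":"number"}}}},"force":{"type":"number"}},"required":["targets"]}

```bash
mkdir -p pics; python3 - <<'E'
from rig import ctrl
import cv2,numpy as np
print(ctrl.get_obs(),ctrl.grip_depth)
for n in("top","scene"):
    p,d=ctrl.camera(n); cv2.imwrite(f"pics/{n}0.png",p[:,:,::-1]); np.save(f"pics/{n}0.npy",d)
    c=ctrl.calibration(n); np.savez(f"pics/{n}0cal.npz",**c); print(n,c)
E
```

```text
{'time_s': 0.0, 'q': array([ 8.20816295e+01,  1.46519535e+01,  6.12932125e+00, -2.86402225e-02,
       -8.15841903e+01, -1.63062102e+01]), 'joint_vel': array([ 0.0153987 ,  0.02466622, -0.00654416, -0.07113129, -0.09171426,
        0.01440368]), 'joint_torque': array([ 5.32098111e-04, -3.86628270e+01,  2.37941480e+01,  5.36515072e+00,
       -6.17228594e-03,  1.06815003e-05]), 'tcp_pos': array([0.22546001, 0.50125173, 0.30299257]), 'tool_rot': array([   1.45610314,   89.88948517, -112.77269561]), 'force': array([ 0.76553365, -0.14679347, -0.1170144 ]), 'moment': array([-0.0072968 , -0.02471907, -0.00371593]), 'grip_width': 0.08536291482231405} 0.0539
top {'intrinsics': array([[513.35957814,   0.        , 323.70527714],
       [  0.        , 513.35957814, 244.37065328],
       [  0.        ,   0.        ,   1.        ]]), 'R': array([[ 0.0300064 , -0.99953865,  0.00470153],
       [-0.99642552, -0.03028388, -0.07886104],
       [ 0.07896704, -0.00231839, -0.99687453]]), 't': array([0.053128  , 0.58133425, 1.07378178])}
scene {'intrinsics': array([[573.40151181,   0.        , 312.68852779],
       [  0.        , 573.40151181, 237.21210978],
       [  0.        ,   0.        ,   1.        ]]), 'R': array([[-0.57843755,  0.81569603, -0.0070705 ],
       [ 0.49486827,  0.3440109 , -0.79797362],
       [-0.64847158, -0.46507687, -0.6026509 ]]), 't': array([ 0.28123016, -0.2374284 ,  1.60322688])}
```

View pics/top0.png

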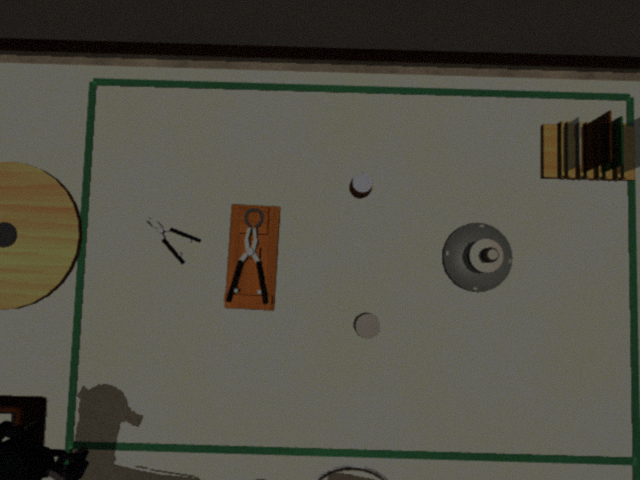

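View pics/scene0.png

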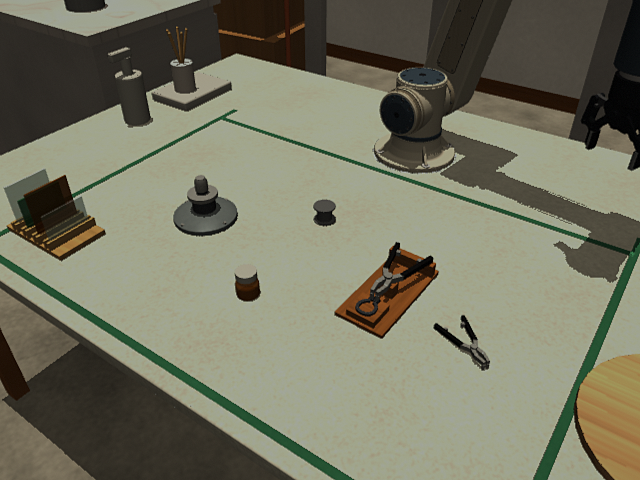

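Top view: pliers in the rest with pivot near (250,252) and ring (254,217). The look-alike is smaller, at (175,240). Turntable axle top (491,255), jar (361,186), spool (367,325).

```bash
cat > h.py <<'E'
import numpy as np,cv2
def ray(c,uv,z):
    R,t,K=c["R"],c["t"],c["intrinsics"]
    o=-R.T@t; d=R.T@np.linalg.solve(K,[uv[0],uv[1],1.]); return o+d*(z-o[2])/d[2]
def proj(c,X):
    p=c["intrinsics"]@(c["R"]@np.array(X,float)+c["t"]); return p[:2]/p[2]
E
python3 - <<'E'
from h import *
c=dict(np.load("pics/top0cal.npz")); im=cv2.imread("pics/top0.png")
for n,uv,z in [("ring",(254,217),.027),("hl",(230,299),.045),("hr",(266,299),.045),("axle",(491,255),.11),("jar",(361,185),.06),("spool",(367,325),.04)]:
    print(n,ray(c,uv,z))
hsv=cv2.cvtColor(im,cv2.COLOR_BGR2HSV)
m=cv2.inRange(hsv,(3,110,40),(20,255,255)); m[:,:200]=0;m[:,300:]=0
m=cv2.morphologyEx(m,cv2.MORPH_CLOSE,np.ones((15,15)))
k=max(cv2.findContours(m,0,2)[0],key=cv2.contourArea); r=cv2.minAreaRect(k); b=cv2.boxPoints(r)
P=np.array([ray(c,p,.01)[:2] for p in b]); print("rest",P,P.mean(0),[np.linalg.norm(P[i]-P[i-1]) for i in range(4)])
e=[P[i]-P[i-1] for i in range(4)]; L=max(e,key=np.linalg.norm); L=L*np.sign(L[0]); print("yaw",np.degrees(np.arctan2(L[1],L[0])))
cv2.imwrite("pics/c1.png",cv2.resize(np.hstack([im[195:320,215:290],im[195:320,430:525]]),None,fx=4,fy=4,interpolation=2))
E
```

```text
ring [0.63322309 0.22122392 0.027     ]
hl [0.45822443 0.26151685 0.045     ]
hr [0.46045377 0.18693908 0.045     ]
axle [ 0.56160085 -0.25846125  0.11      ]
jar [ 0.70289881 -0.00319605  0.06      ]
spool [ 0.412873  -0.0242563  0.04     ]
rest [[0.43954702 0.28127647]
 [0.66344464 0.27789018]
 [0.66016649 0.16856794]
 [0.43632192 0.17368762]] [0.54987002 0.22535555] [np.float64(0.10763717353277716), np.float64(0.22392322445075552), np.float64(0.10937138145177777), np.float64(0.2239031107452034)]
yaw -0.8664902985123417
```

View pics/c1.png

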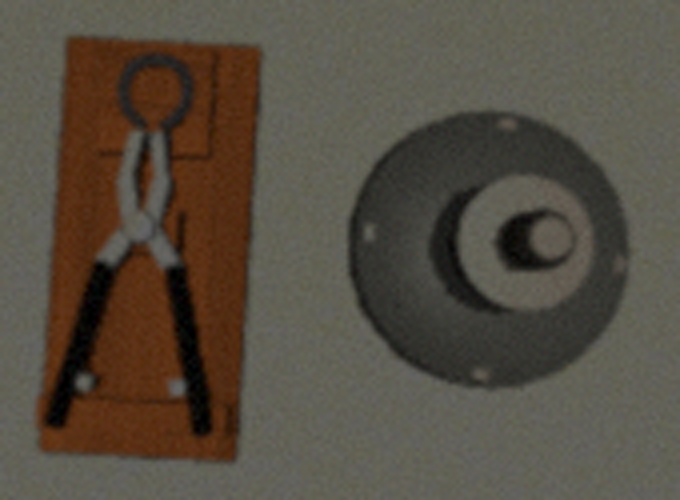

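Crop: pivot at about (250.5,252), ring (254,217.5), axle top (493,255). I'll move over the handles for a closer look with the wrist camera. First comes a 23° turn, then the shift.

>>> apply_moves --targets '[{"wx":-0.92},{"wx":-0.92},{"wx":-0.92},{"wx":-0.92},{"wx":-0.92}]'

```text
invalid input
```

>>> apply_moves --targets '[{"y":0.78,"z":0.78},{"y":0.78,"z":0.78},{"y":0.78,"z":0.78},{"y":0.78,"z":0.78},{"y":0.78,"z":0.78},{"y":0.78,"z":0.78},{"y":0.78,"z":0.78},{"y":0.78,"z":0.78},{"y":0.78,"z":0.78},{"y":0.78,"z":0.78},{"y":0.78,"z":0.78},{"y":0.78,"z":0.78}]'

```text
invalid input
```

>>> apply_moves --targets '[{},{},{}]'

```text
invalid input
```

```bash
python3 - <<'E'
from rig import ctrl
from h import *
c=ctrl.calibration("wrist"); p,d=ctrl.camera("wrist"); cv2.imwrite("pics/w1.png",p[:,:,::-1]); np.savez("pics/w1.npz",d=d,**c)
o=ctrl.get_obs(); print(o["tcp_pos"],o["tool_rot"],o["q"]); print(c)
E
```

```text
[0.2255384  0.50135553 0.30321123] [   3.59391541   89.9191827  -110.63441338] [ 8.20805375e+01  1.46456453e+01  6.14845512e+00 -1.79816874e-02
 -8.15816457e+01 -1.63062215e+01]
{'intrinsics': array([[395.01027237,   0.        , 324.92621414],
       [  0.        , 395.01027237, 241.03636121],
       [  0.        ,   0.        ,   1.        ]]), 'R': array([[-0.4099272 , -0.91211434,  0.00266938],
       [-0.87775944,  0.39527954,  0.2707258 ],
       [-0.24798804,  0.10863479, -0.9626528 ]]), 't': array([ 0.5483115 , -0.03574829,  0.38026565])}
```

View pics/w1.png

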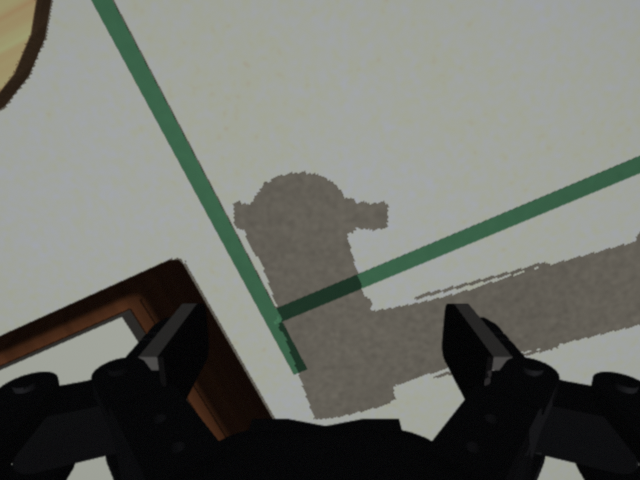

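The moves were refused, so the arm is still at the start and the picture only shows bare table. I'll give every field.

>>> apply_moves --targets '[{"wx":-0.92,"wy":0,"wz":0,"x":0,"y":0,"z":0,"gripper":1},{"wx":-0.92,"wy":0,"wz":0,"x":0,"y":0,"z":0,"gripper":1},{"wx":-0.92,"wy":0,"wz":0,"x":0,"y":0,"z":0,"gripper":1},{"wx":-0.92,"wy":0,"wz":0,"x":0,"y":0,"z":0,"gripper":1},{"wx":-0.92,"wy":0,"wz":0,"x":0,"y":0,"z":0,"gripper":1}]' --force 40

```text
time_s: 0.57
tcp_pos: [0.2255, 0.5014, 0.3035]
tool_rot: [-20.6, 89.9, -111.6]
force: [-0.2, -0.4, 0.5]
grip_width: 0.0851
```

>>> apply_moves --targets '[{"wx":0,"wy":0,"wz":0,"x":0,"y":0.78,"z":0.78,"gripper":1},{"wx":0,"wy":0,"wz":0,"x":0,"y":0.78,"z":0.78,"gripper":1},{"wx":0,"wy":0,"wz":0,"x":0,"y":0.78,"z":0.78,"gripper":1},{"wx":0,"wy":0,"wz":0,"x":0,"y":0.78,"z":0.78,"gripper":1},{"wx":0,"wy":0,"wz":0,"x":0,"y":0.78,"z":0.78,"gripper":1},{"wx":0,"wy":0,"wz":0,"x":0,"y":0.78,"z":0.78,"gripper":1},{"wx":0,"wy":0,"wz":0,"x":0,"y":0.78,"z":0.78,"gripper":1},{"wx":0,"wy":0,"wz":0,"x":0,"y":0.78,"z":0.78,"gripper":1},{"wx":0,"wy":0,"wz":0,"x":0,"y":0.78,"z":0.78,"gripper":1},{"wx":0,"wy":0,"wz":0,"x":0,"y":0.78,"z":0.78,"gripper":1},{"wx":0,"wy":0,"wz":0,"x":0,"y":0.78,"z":0.78,"gripper":1},{"wx":0,"wy":0,"wz":0,"x":0,"y":0.78,"z":0.78,"gripper":1}]'

```text
time_s: 1.57
tcp_pos: [0.5012, 0.2134, 0.3037]
tool_rot: [-70.0, 90.0, -161.2]
force: [1.2, 0.2, -0.6]
grip_width: 0.0856
```

>>> apply_moves --targets '[{"wx":0,"wy":0,"wz":0,"x":0,"y":0,"z":0,"gripper":1},{"wx":0,"wy":0,"wz":0,"x":0,"y":0,"z":0,"gripper":1},{"wx":0,"wy":0,"wz":0,"x":0,"y":0,"z":0,"gripper":1}]'

```text
time_s: 1.82
tcp_pos: [0.5002, 0.2148, 0.3035]
tool_rot: [-78.0, 90.0, -169.3]
force: [-0.3, 0.1, 0.1]
grip_width: 0.0854
```

```bash
python3 - <<'E'
from rig import ctrl
from h import *
c=ctrl.calibration("wrist"); p,d=ctrl.camera("wrist"); cv2.imwrite("pics/w2.png",p[:,:,::-1]); np.savez("pics/w2.npz",d=d,**c)
o=ctrl.get_obs(); print(o["tcp_pos"],o["tool_rot"],o["q"],o["time_s"]); print(c)
E
```

```text
[0.49995083 0.21528283 0.30370608] [-94.59532442  89.97328575 174.20670257] [ 3.97647080e+01  1.39869354e+01  5.34782656e+00 -1.92908233e-02
 -8.13795966e+01  4.90402136e+01] 1.8667
{'intrinsics': array([[395.01027237,   0.        , 324.92621414],
       [  0.        , 395.01027237, 241.03636121],
       [  0.        ,   0.        ,   1.        ]]), 'R': array([[-2.15174989e-02, -9.99768252e-01,  6.63376561e-04],
       [-9.62113825e-01,  2.08874607e-02,  2.71846835e-01],
       [-2.71797692e-01,  5.21122024e-03, -9.62340303e-01]]), 't': array([0.22484203, 0.44058935, 0.51390729])}
```

View pics/w2.png

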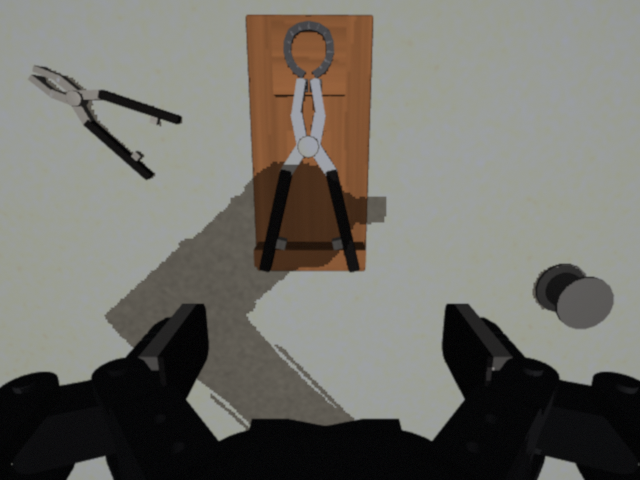

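The pliers' pivot is at (308,147), the ring centre near (309,48), and the handle ends at (265,268) and (353,268).

```bash
python3 - <<'E'
from h import *
c=dict(np.load("pics/w2.npz")); d=c["d"]; im=cv2.imread("pics/w2.png"); g=im.max(2)
# pivot & ring
piv=ray(c,(308,147),.052)
m=np.zeros_like(g); m[15:80,270:350]=(im[15:80,270:350].astype(int).max(2)-im[15:80,270:350].astype(int).min(2)<25).astype(np.uint8)*255
k=max(cv2.findContours(m,0,2)[0],key=cv2.contourArea)
W=np.array([ray(c,p[0],.0295)[:2] for p in k if p[0][1]<62])
A=np.c_[2*W,np.ones(len(W))]; s=np.linalg.lstsq(A,(W**2).sum(1),rcond=None)[0]; print("ring",s[:2],"r",np.sqrt(s[2]+s[:2]@s[:2]))
h=np.zeros_like(g); h[165:275,255:365]=(g[165:275,255:365]<28).astype(np.uint8)*255
ks=sorted(cv2.findContours(h,0,2)[0],key=cv2.contourArea)[-2:]
L=[]
for k in sorted(ks,key=lambda k:k[:,0,0].mean()):
    P=np.array([ray(c,p[0],.052)[:2] for p in k]); vx,vy,x0,y0=cv2.fitLine(P.astype(np.float32),2,0,.01,.01).ravel()
    a=np.degrees(np.arctan2(vy,vx)); a=(a+90)%180-90
    L.append((a,x0,y0)); print("handle",a,x0,y0,len(P),P.min(0),P.max(0),"y at grip", y0+np.tan(np.radians(a))*(piv[0]-.055-x0))
print("yaw handles",(L[0][0]+L[1][0])/2)
print("piv",piv,"depth z at pivot:", )
for uv in [(308,147),(309,25),(280,205),(342,215)]:
    X=np.linalg.solve(c["intrinsics"],[*uv,1])*d[uv[1],uv[0]]; print(uv,c["R"].T@(X-c["t"]))
r=s[:2]; v=r-piv[:2]; print("yaw piv-ring",np.degrees(np.arctan2(v[1],v[0])),np.linalg.norm(v))
E
```

```text
ring [0.63209532 0.22426481] r 0.017472888330990005
handle -14.813805 0.4974051 0.25526962 95 [0.45226773 0.24098335] [0.53766496 0.27140719] y at grip 0.2545112009548122
handle 11.771454 0.49480867 0.19999902 107 [0.45070263 0.18742513] [0.53595935 0.21184394] y at grip 0.20113769461819353
yaw handles -1.5211754
piv [0.5552728  0.22644114 0.052     ] depth z at pivot:
(308, 147) [0.55551633 0.22619037 0.05797884]
(309, 25) [0.64755121 0.22347981 0.03018284]
(280, 205) [0.50923709 0.2510442  0.05289443]
(342, 215) [0.49994365 0.20002729 0.05397785]
yaw piv-ring -1.6227181408141036 0.0768533399504501
```

>>> apply_moves --targets '[{"wx":0.08,"wy":0,"wz":0,"x":0,"y":0.13,"z":-0.41,"gripper":1},{"wx":0,"wy":0,"wz":0,"x":0.68,"y":0,"z":0,"gripper":1},{"wx":0,"wy":0,"wz":0,"x":0.68,"y":0,"z":0,"gripper":1},{"wx":0,"wy":0,"wz":0,"x":0.68,"y":0,"z":0,"gripper":1},{"wx":0,"wy":0,"wz":0,"x":0.68,"y":0,"z":0,"gripper":1},{"wx":0,"wy":0,"wz":0,"x":0.68,"y":0,"z":0,"gripper":1},{"wx":0,"wy":0,"wz":0,"x":0.6,"y":0,"z":0,"gripper":1},{"wx":0,"wy":0,"wz":0,"x":0.5,"y":0,"z":0,"gripper":1},{"wx":0,"wy":0,"wz":0,"x":0,"y":0,"z":0,"gripper":1},{"wx":0,"wy":0,"wz":0,"x":0,"y":0,"z":0,"gripper":1}]'

```text
time_s: 2.7
tcp_pos: [0.5041, 0.228, 0.1687]
tool_rot: [-38.5, 89.9, -130.0]
force: [0.5, 0.7, -0.0]
grip_width: 0.0854
```

```bash
python3 - <<'E'
from rig import ctrl
from h import *
c=ctrl.calibration("wrist"); p,d=ctrl.camera("wrist"); cv2.imwrite("pics/w3.png",p[:,:,::-1]); np.savez("pics/w3.npz",d=d,**c)
o=ctrl.get_obs(); print(o["tcp_pos"],o["tool_rot"],o["time_s"])
E
```

```text
[0.50470659 0.2281411  0.16968382] [100.29286797  89.94240276   8.75134204] 2.75
```

View pics/w3.png

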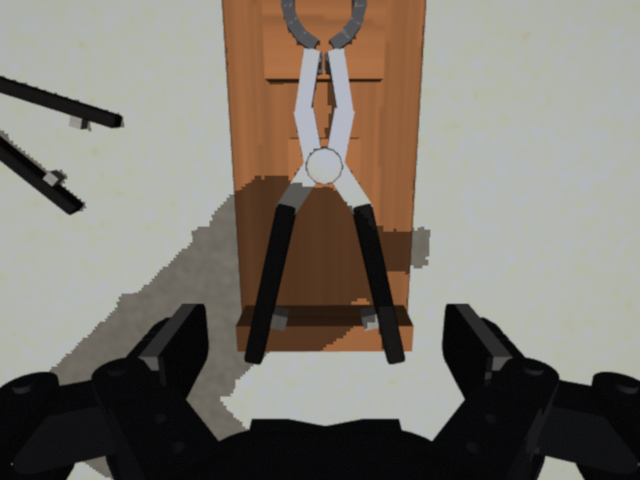

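The pliers sit centred between the fingers (mid-line near column 324, pivot (324,166)). I'll check the pivot's x from here.

```bash
python3 - <<'E'
from h import *
c=dict(np.load("pics/w3.npz"))
for n,uv,z in [("piv",(324,166),.058),("front L",(286,206),.052),("front R",(362,206),.052),("end L",(253,361),.052),("end R",(396,361),.052),("lugtip",(325,48),.0295)]: print(n,ray(c,uv,z))
print(ray(c,(324,185),.05))
for uv in [(324,166),(275,260),(375,260)]:
    X=np.linalg.solve(c["intrinsics"],[*uv,1])*c["d"][uv[1],uv[0]]; print(uv,c["R"].T@(X-c["t"]))
E
```

```text
piv [0.55632955 0.22640978 0.058     ]
front L [0.53728456 0.24524388 0.052     ]
front R [0.53631106 0.20863022 0.052     ]
end L [0.45296487 0.26756591 0.052     ]
end R [0.45085607 0.1903201  0.052     ]
lugtip [0.61035995 0.22448805 0.0295    ]
[0.54663528 0.22667632 0.05      ]
(324, 166) [0.55625508 0.22641237 0.0571522 ]
(275, 260) [0.51037013 0.25206793 0.05296439]
(375, 260) [0.50929702 0.20236045 0.05373984]
```

>>> apply_moves --targets '[{"wx":0,"wy":0,"wz":0,"x":0.6,"y":0,"z":0,"gripper":1},{"wx":0,"wy":0,"wz":0,"x":0.6,"y":0,"z":0,"gripper":1},{"wx":0,"wy":0,"wz":0,"x":0.4,"y":0,"z":0,"gripper":1},{"wx":0,"wy":0,"wz":0,"x":0,"y":0,"z":0,"gripper":1},{"wx":0,"wy":0,"wz":0,"x":0,"y":0,"z":0,"gripper":1}]'

```text
time_s: 3.17
tcp_pos: [0.505, 0.2276, 0.1219]
tool_rot: [107.8, 89.9, 16.3]
force: [-0.0, -0.1, 0.4]
grip_width: 0.0855
```

>>> apply_moves --targets '[{"wx":0,"wy":0,"wz":0,"x":0.4,"y":-0.08,"z":0,"gripper":1},{"wx":0,"wy":0,"wz":0,"x":0.35,"y":0,"z":0,"gripper":1},{"wx":0,"wy":0,"wz":0,"x":0,"y":0,"z":0,"gripper":1},{"wx":0,"wy":0,"wz":0,"x":0,"y":0,"z":0,"gripper":1},{"wx":0,"wy":0,"wz":0,"x":0,"y":0,"z":0,"gripper":1}]'

```text
time_s: 3.58
tcp_pos: [0.5026, 0.2274, 0.0992]
tool_rot: [113.3, 89.9, 21.7]
force: [-0.1, 0.7, 0.1]
grip_width: 0.0851
```

>>> apply_moves --targets '[{"wx":0,"wy":0,"wz":0,"x":0,"y":0,"z":0,"gripper":-1},{"wx":0,"wy":0,"wz":0,"x":0,"y":0,"z":0,"gripper":-1},{"wx":0,"wy":0,"wz":0,"x":0,"y":0,"z":0,"gripper":-1},{"wx":0,"wy":0,"wz":0,"x":0,"y":0,"z":0,"gripper":-1},{"wx":0,"wy":0,"wz":0,"x":0,"y":0,"z":0,"gripper":-1},{"wx":0,"wy":0,"wz":0,"x":0,"y":0,"z":0,"gripper":-1},{"wx":0,"wy":0,"wz":0,"x":0,"y":0,"z":0,"gripper":-1},{"wx":0,"wy":0,"wz":0,"x":0,"y":0,"z":0,"gripper":-1},{"wx":0,"wy":0,"wz":0,"x":0,"y":0,"z":0,"gripper":-1},{"wx":0,"wy":0,"wz":0,"x":0,"y":0,"z":0,"gripper":-1},{"wx":0,"wy":0,"wz":0,"x":0,"y":0,"z":0,"gripper":-1},{"wx":0,"wy":0,"wz":0,"x":0,"y":0,"z":0,"gripper":-1}]' --force 40

```text
time_s: 4.58
tcp_pos: [0.5033, 0.2279, 0.1009]
tool_rot: [117.7, 89.8, 26.2]
force: [-2.6, -0.7, 11.6]
grip_width: 0.0348
```

>>> apply_moves --targets '[{"wx":0,"wy":0,"wz":0,"x":0,"y":0,"z":0,"gripper":-1},{"wx":0,"wy":0,"wz":0,"x":0,"y":0,"z":0,"gripper":-1},{"wx":0,"wy":0,"wz":0,"x":0,"y":0,"z":0,"gripper":-1},{"wx":0,"wy":0,"wz":0,"x":0,"y":0,"z":0,"gripper":-1},{"wx":0,"wy":0,"wz":0,"x":0,"y":0,"z":0,"gripper":-1},{"wx":0,"wy":0,"wz":0,"x":0,"y":0,"z":0,"gripper":-1}]'

```text
time_s: 5.08
tcp_pos: [0.5032, 0.2278, 0.1009]
tool_rot: [118.0, 89.8, 26.4]
force: [-2.9, -0.2, 12.0]
grip_width: 0.0348
```

>>> apply_moves --targets '[{"wx":0,"wy":0,"wz":0,"x":-0.2,"y":0,"z":0,"gripper":-1},{"wx":0,"wy":0,"wz":0,"x":-0.3,"y":0,"z":0,"gripper":-1},{"wx":0,"wy":0,"wz":0,"x":-0.5,"y":0,"z":0,"gripper":-1},{"wx":0,"wy":0,"wz":0,"x":-0.7,"y":0,"z":0,"gripper":-1},{"wx":0,"wy":0,"wz":0,"x":-0.7,"y":0,"z":0,"gripper":-1},{"wx":0,"wy":0,"wz":0,"x":-0.7,"y":0,"z":0,"gripper":-1},{"wx":0,"wy":0,"wz":0,"x":-0.7,"y":0,"z":0,"gripper":-1},{"wx":0,"wy":0,"wz":0,"x":-0.5,"y":0,"z":0,"gripper":-1},{"wx":0,"wy":0,"wz":0,"x":-0.2,"y":0,"z":0,"gripper":-1},{"wx":0,"wy":0,"wz":0,"x":0,"y":0,"z":0,"gripper":-1},{"wx":0,"wy":0,"wz":0,"x":0,"y":0,"z":0,"gripper":-1},{"wx":0,"wy":0,"wz":0,"x":0,"y":0,"z":0,"gripper":-1}]'

```text
time_s: 6.08
tcp_pos: [0.5014, 0.2267, 0.2318]
tool_rot: [-61.6, 89.8, -153.2]
force: [-0.3, 0.0, -2.1]
grip_width: 0.035
```

```bash
python3 - <<'E'
from rig import ctrl
from h import *
c=ctrl.calibration("wrist"); p,d=ctrl.camera("wrist"); cv2.imwrite("pics/w4.png",p[:,:,::-1]); np.savez("pics/w4.npz",d=d,**c)
o=ctrl.get_obs(); print(o["tcp_pos"],o["tool_rot"],o["time_s"],o["grip_width"],o["force"])
E
```

```text
[0.50150304 0.22678755 0.23181578] [ -57.39476728   89.82356586 -149.02664882] 6.1333 0.03526252200342222 [ 1.70867035  0.22088326 -2.33073906]
```

View pics/w4.png

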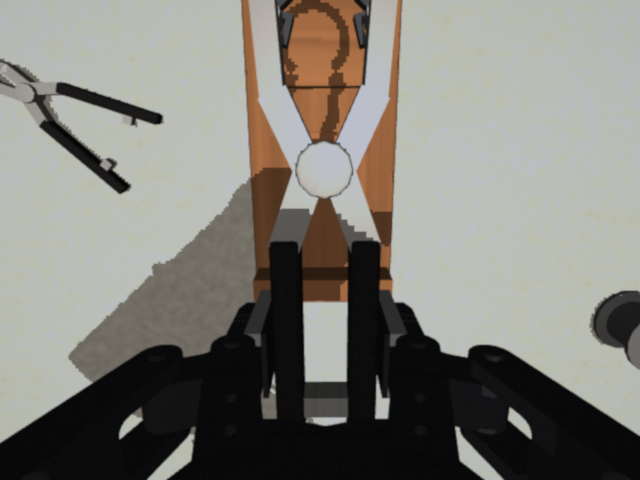

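The pliers are lifted with the jaws spread. The pivot is at (324,170), the lugs are on the pins at (286,30) and (365,30), and the ring's shadow is on the ledge. I'll check the tilt and relative position, and image from the fixed cameras.

```bash
python3 - <<'E'
from rig import ctrl
from h import *
c=dict(np.load("pics/w4.npz"))
def pt(c,u,v):
    z=np.median(c["d"][v-2:v+3,u-2:u+3]); return c["R"].T@(np.linalg.solve(c["intrinsics"],[u,v,1])*z-c["t"])
for uv in [(324,170),(325,150),(325,190),(262,15),(385,15),(275,110),(375,110),(285,265),(362,265),(285,330),(362,330)]: print(uv,pt(c,*uv).round(4))
ims=[]
for n in("scene","top"):
    k=ctrl.calibration(n); p,d=ctrl.camera(n); cv2.imwrite(f"pics/{n}1.png",p[:,:,::-1]); np.savez(f"pics/{n}1.npz",d=d,**k)
    u,v=proj(k,(.6,.226,.17)).astype(int); ims.append(cv2.resize(p[v-60:v+60,u-60:u+60,::-1],(400,400),interpolation=2))
cv2.imwrite("pics/c2.png",np.hstack(ims))
E
```

```text
(324, 170) [0.5583 0.2248 0.1873]
(325, 150) [0.5639 0.2244 0.1872]
(325, 190) [0.5525 0.2247 0.1876]
(262, 15) [0.6002 0.2406 0.1818]
(385, 15) [0.5992 0.207  0.1821]
(275, 110) [0.5754 0.2386 0.1821]
(375, 110) [0.5746 0.2096 0.1824]
(285, 265) [0.5284 0.2381 0.1839]
(362, 265) [0.5276 0.2136 0.1838]
(285, 330) [0.5055 0.2394 0.184 ]
(362, 330) [0.5049 0.2137 0.1844]
```

View pics/c2.png

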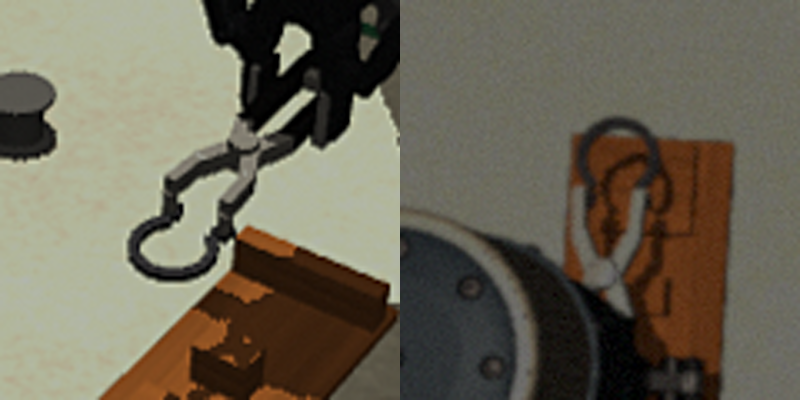

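The scene crop shows the ring spread on the pins, clear of the rest. I'll carry it level to a spot beside the axle, stopping short so the wrist camera can see the axle past the pliers.

>>> apply_moves --targets '[{"wx":0,"wy":0,"wz":0,"x":-0.37,"y":0,"z":0.3,"gripper":-1},{"wx":0,"wy":0,"wz":0,"x":-0.3,"y":0,"z":0.6,"gripper":-1},{"wx":0,"wy":0,"wz":0,"x":0,"y":0,"z":0.9,"gripper":-1},{"wx":0,"wy":0,"wz":0,"x":0,"y":0,"z":0.9,"gripper":-1},{"wx":0,"wy":0,"wz":0,"x":0,"y":0,"z":0.9,"gripper":-1},{"wx":0,"wy":0,"wz":0,"x":0,"y":0,"z":0.9,"gripper":-1},{"wx":0,"wy":0,"wz":0,"x":0,"y":0,"z":0.9,"gripper":-1},{"wx":0,"wy":0,"wz":0,"x":0,"y":0,"z":0.9,"gripper":-1},{"wx":0,"wy":0,"wz":0,"x":0,"y":0,"z":0.9,"gripper":-1},{"wx":0,"wy":0,"wz":0,"x":0,"y":-0.1,"z":0.9,"gripper":-1}]'

```text
time_s: 7.07
tcp_pos: [0.4921, -0.0174, 0.254]
tool_rot: [57.7, 90.0, -33.9]
force: [-0.2, 0.1, -2.2]
grip_width: 0.035
```

>>> apply_moves --targets '[{"wx":0,"wy":0,"wz":0,"x":0,"y":0,"z":0.9,"gripper":-1},{"wx":0,"wy":0,"wz":0,"x":0,"y":0,"z":0.9,"gripper":-1},{"wx":0,"wy":0,"wz":0,"x":0,"y":0,"z":0.9,"gripper":-1},{"wx":0,"wy":0,"wz":0,"x":0,"y":0,"z":0.9,"gripper":-1},{"wx":0,"wy":0,"wz":0,"x":0,"y":0,"z":0.9,"gripper":-1},{"wx":0,"wy":0,"wz":0,"x":0,"y":0,"z":0.9,"gripper":-1},{"wx":0,"wy":0,"wz":0,"x":0,"y":0,"z":0.6,"gripper":-1},{"wx":0,"wy":0,"wz":0,"x":0,"y":0,"z":0.3,"gripper":-1},{"wx":0,"wy":0,"wz":0,"x":0,"y":0,"z":0,"gripper":-1},{"wx":0,"wy":0,"wz":0,"x":0,"y":0,"z":0,"gripper":-1},{"wx":0,"wy":0,"wz":0,"x":0,"y":0,"z":0,"gripper":-1}]'

```text
time_s: 7.98
tcp_pos: [0.4869, -0.2041, 0.2536]
tool_rot: [160.5, 90.0, 68.9]
force: [-0.2, -0.3, -3.2]
grip_width: 0.0351
```

```bash
python3 - <<'E'
from rig import ctrl
from h import *
c=ctrl.calibration("wrist"); p,d=ctrl.camera("wrist"); cv2.imwrite("pics/w5.png",p[:,:,::-1]); np.savez("pics/w5.npz",d=d,**c)
o=ctrl.get_obs(); print(o["tcp_pos"],o["tool_rot"],o["tool_rot"][2]-o["tool_rot"][0],o["time_s"],o["grip_width"],o["force"])
E
```

```text
[ 0.48693923 -0.20386542  0.25362215] [148.30023015  89.98815203  56.72913052] -91.57109963036655 8.0333 0.03477174675114351 [-0.06925616  0.06502605 -3.10052048]
```

View pics/w5.png

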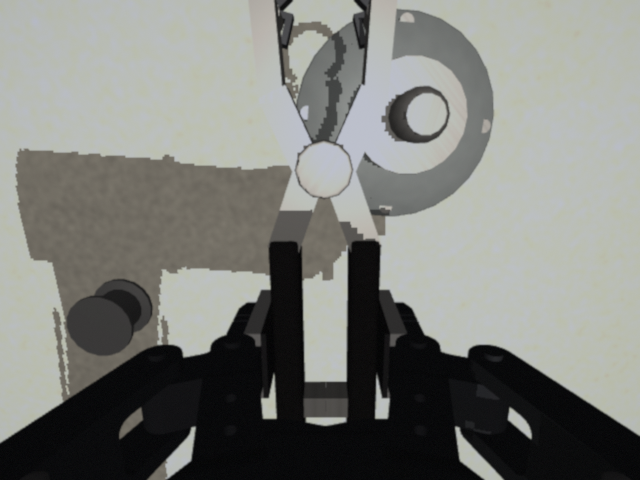

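The axle's top disc is at about (426,112), collar around it, pivot at (324,170). I'll fit both with the depth picture.

```bash
cat > m.py <<'E'
from h import *
import sys
c=dict(np.load(sys.argv[1])); K,R,t,d=c["intrinsics"],c["R"],c["t"],c["d"]
v,u=np.mgrid[:480,:640]; X=(np.stack([(u-K[0,2])/K[0,0]*d,(v-K[1,2])/K[1,1]*d,d],-1)-t)@R; X[d==0]=9
def fit(mask,n):
    k=max(cv2.findContours(cv2.morphologyEx(mask.astype(np.uint8)*255,cv2.MORPH_OPEN,np.ones((3,3))),0,1)[0],key=cv2.contourArea)
    z=np.median(X[mask][:,2]); W=np.array([ray(c,p[0],z)[:2] for p in cv2.convexHull(k)])
    s=np.linalg.lstsq(np.c_[2*W,np.ones(len(W))],(W**2).sum(1),rcond=None)[0]
    print(n,s[:2].round(4),"r",np.sqrt(s[2]+s[:2]@s[:2]).round(4),"z",z.round(4)); return s[:2]
near=(u>380)&(u<520)&(v<230)
a=fit(near&(abs(X[...,2]-.110)<.003)&(u>398),"axle top")
fit(near&(abs(X[...,2]-.070)<.004),"collar")
p=fit((u>280)&(u<365)&(v>130)&(v<205)&(X[...,2]>.206),"pivot")
for w in [(262,15),(385,15),(275,110),(375,110),(285,265),(362,265),(285,330),(362,330)]:
    print(w,np.median(X[w[1]-2:w[1]+3,w[0]-2:w[0]+3].reshape(-1,3),0).round(4))
E
python3 m.py pics/w5.npz; python3 - <<'E'
from h import *
c=dict(np.load("pics/w5.npz"))
print("ray axle px",ray(c,(427,112),.11)); k=dict(np.load("pics/top0cal.npz")); print(ray(k,(493,255),.11))
E
```

```text
axle top [ 0.5611 -0.2576] r 0.012 z 0.111
collar [ 0.5609 -0.2601] r 0.0336 z 0.0713
pivot [ 0.5438 -0.2056] r 0.0083 z 0.2093
(262, 15) [ 0.5857 -0.19    0.2041]
(385, 15) [ 0.5848 -0.2237  0.2041]
(275, 110) [ 0.561  -0.1921  0.2041]
(375, 110) [ 0.5601 -0.2211  0.2041]
(285, 265) [ 0.5139 -0.1926  0.2054]
(362, 265) [ 0.5134 -0.2171  0.2057]
(285, 330) [ 0.4911 -0.1913  0.206 ]
(362, 330) [ 0.4902 -0.217   0.2061]
ray axle px [ 0.5624144  -0.25949423  0.11      ]
[ 0.56172008 -0.26239685  0.11      ]
```

>>> apply_moves --targets '[{"wx":0,"wy":0,"wz":0,"x":0,"y":-0.35,"z":0.39,"gripper":-1},{"wx":0,"wy":0,"wz":0,"x":0,"y":-0.5,"z":0.5,"gripper":-1},{"wx":0,"wy":0,"wz":0,"x":0,"y":-0.5,"z":0.5,"gripper":-1},{"wx":0,"wy":0,"wz":0,"x":0.4,"y":-0.3,"z":0.4,"gripper":-1},{"wx":0,"wy":0,"wz":0,"x":0.4,"y":0,"z":0,"gripper":-1},{"wx":0,"wy":0,"wz":0,"x":0,"y":0,"z":0,"gripper":-1},{"wx":0,"wy":0,"wz":0,"x":0,"y":0,"z":0,"gripper":-1},{"wx":0,"wy":0,"wz":0,"x":0,"y":0,"z":0,"gripper":-1}]'

```text
time_s: 8.7
tcp_pos: [0.4364, -0.2567, 0.2303]
tool_rot: [56.5, 89.9, -35.1]
force: [-0.5, -0.3, -2.8]
grip_width: 0.0349
```

```bash
python3 - <<'E'
from rig import ctrl
from h import *
ims=[]
o=ctrl.get_obs(); print(o["tcp_pos"],o["tool_rot"],o["force"])
for n in("scene","top"):
    k=ctrl.calibration(n); p,d=ctrl.camera(n); np.savez(f"pics/{n}2.npz",d=d,p=p,**k)
    u,v=proj(k,(.562,-.26,.12)).astype(int); print(n,u,v); ims.append(cv2.resize(p[v-40:v+40,u-40:u+40,::-1],(400,400),interpolation=2))
c=ctrl.calibration("wrist"); p,d=ctrl.camera("wrist"); cv2.imwrite("pics/w6.png",p[:,:,::-1]); np.savez("pics/w6.npz",d=d,**c)
cv2.imwrite("pics/c3.png",np.hstack(ims))
E
```

```text
[ 0.43638869 -0.25665552  0.23028655] [ 56.46716975  89.93505731 -35.09199622] [-0.50123167 -0.31799928 -2.83909382]
scene 198 172
top 493 254
```

View pics/c3.png

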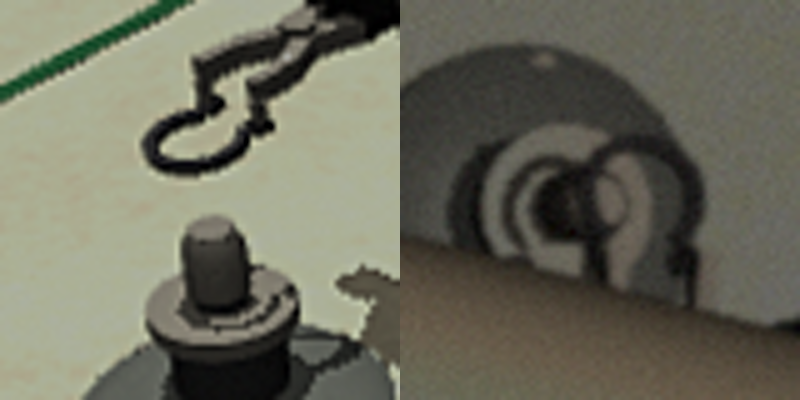

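```bash
python3 - <<'E'
from h import *
for n,r,a in [("scene",(197.4,160),(200.6,177)),("top",(501.8,253.4),(493,255))]:
    k=dict(np.load(f"pics/{n}2.npz")); print(n,"ring",ray(k,r,.157).round(4),"axle",ray(k,a,.11).round(4))
    # finer ring: dark pixels near ring depth
    K,R,t,d=k["intrinsics"],k["R"],k["t"],k["d"]; v,u=np.mgrid[:480,:640]
    X=(np.stack([(u-K[0,2])/K[0,0]*d,(v-K[1,2])/K[1,1]*d,d],-1)-t)@R
    m=(d>0)&(abs(X[...,2]-.155)<.012)&(abs(X[...,0]-.572)<.02)&(abs(X[...,1]+.26)<.035)
    P=X[m]; s=np.linalg.lstsq(np.c_[2*P[:,:2],np.ones(len(P))],(P[:,:2]**2).sum(1),rcond=None)[0]
    A=np.c_[P[:,:2]-P[:,:2].mean(0),np.ones(len(P))]; pl=np.linalg.lstsq(A,P[:,2],rcond=None)[0]
    print(" ring depth fit",len(P),s[:2].round(4),np.sqrt(s[2]+s[:2]@s[:2]).round(4),"tilt deg",np.degrees(pl[:2]).round(1),"z",pl[2].round(4))
    m=(d>0)&(abs(X[...,2]-.110)<.003)&(abs(X[...,0]-.562)<.02)&(abs(X[...,1]+.26)<.02); print(" axle top mean",X[m].mean(0).round(4),m.sum())
E
sed -i 's/near=.*/near=(v<230)/; s/&(u>398)//; s/>.206/>.182/' m.py; python3 m.py pics/w6.npz
```

```text
scene ring [ 0.5659 -0.2525  0.157 ] axle [ 0.5608 -0.2558  0.11  ]
 ring depth fit 110 [ 0.5638 -0.2578] 0.0207 tilt deg [-5.4  0.1] z 0.1537
 axle top mean [ 0.5644 -0.2558  0.1096] 49
top ring [ 0.562  -0.2632  0.157 ] axle [ 0.5617 -0.2624  0.11  ]
 ring depth fit 181 [ 0.5631 -0.2611] 0.0208 tilt deg [-4.8  0.6] z 0.1558
 axle top mean [ 0.5632 -0.2609  0.11  ] 62
axle top [ 0.5598 -0.2586] r 0.0116 z 0.1107
collar [ 0.5449 -0.2588] r 0.0215 z 0.0712
pivot [ 0.4936 -0.2582] r 0.0083 z 0.186
(262, 15) [ 0.5356 -0.2426  0.1803]
(385, 15) [ 0.5346 -0.2763  0.1807]
(275, 110) [ 0.5107 -0.2447  0.1811]
(375, 110) [ 0.5099 -0.2737  0.1809]
(285, 265) [ 0.4636 -0.2452  0.1823]
(362, 265) [ 0.463  -0.2697  0.1826]
(285, 330) [ 0.4408 -0.244   0.1828]
(362, 330) [ 0.4401 -0.2696  0.1826]
```

```bash
python3 - <<'E'
from h import *
for n in ("scene","top"):
    k=dict(np.load(f"pics/{n}2.npz")); p=k["p"]
    K,R,t,d=k["intrinsics"],k["R"],k["t"],k["d"]; v,u=np.mgrid[:480,:640]
    X=(np.stack([(u-K[0,2])/K[0,0]*d,(v-K[1,2])/K[1,1]*d,d],-1)-t)@R
    for x in np.arange(.5,.596,.008):
        m=(d>0)&(abs(X[...,2]-.16)<.03)&(abs(X[...,0]-x)<.004)&(abs(X[...,1]+.26)<.035)
        if m.sum(): print(n,x.round(3),m.sum(),np.percentile(X[m][:,2],[10,50,90]).round(4))
# initial pliers geometry: slope of jaw/handle tops at rest
c=dict(np.load("pics/w3.npz"))
for w in [(308,130),(340,130),(308,80),(338,80),(285,220),(365,220),(270,290),(385,290),(265,315),(388,315)]:
    z=np.median(c["d"][w[1]-2:w[1]+3,w[0]-2:w[0]+3]); print(w,(c["R"].T@(np.linalg.solve(c["intrinsics"],[*w,1])*z-c["t"])).round(4))
E
```

```text
scene 0.5 45 [0.1734 0.1794 0.1846]
scene 0.508 39 [0.1689 0.1758 0.1796]
scene 0.516 40 [0.1688 0.1769 0.1797]
scene 0.524 40 [0.1695 0.1764 0.1801]
scene 0.532 45 [0.1595 0.173  0.1797]
scene 0.54 86 [0.1559 0.1689 0.178 ]
scene 0.548 28 [0.1531 0.1566 0.1605]
scene 0.556 22 [0.1538 0.1553 0.1572]
scene 0.564 19 [0.1518 0.1546 0.1567]
scene 0.572 25 [0.1506 0.1535 0.1556]
scene 0.58 32 [0.1502 0.1527 0.1552]
scene 0.588 12 [0.1503 0.1528 0.1559]
top 0.516 1 [0.181 0.181 0.181]
top 0.524 24 [0.1739 0.18   0.1819]
top 0.532 56 [0.1607 0.1794 0.1824]
top 0.54 75 [0.1578 0.1739 0.1824]
top 0.548 34 [0.1557 0.1582 0.1606]
top 0.556 38 [0.1552 0.1569 0.1594]
top 0.564 35 [0.1532 0.157  0.159 ]
top 0.572 37 [0.1531 0.1558 0.1583]
top 0.58 61 [0.1524 0.1551 0.1576]
top 0.588 10 [0.1527 0.1539 0.1565]
(308, 130) [0.5722 0.2333 0.0522]
(340, 130) [0.5719 0.2187 0.0521]
(308, 80) [0.5935 0.2325 0.0523]
(338, 80) [0.5932 0.2192 0.0522]
(285, 220) [0.5307 0.2459 0.0534]
(365, 220) [0.5296 0.2073 0.0531]
(270, 290) [0.4946 0.2555 0.0534]
(385, 290) [0.4929 0.1971 0.0532]
(265, 315) [0.4806 0.259  0.0532]
(388, 315) [0.479  0.1953 0.0534]
```

Alignment agrees to about 1–2 mm. The pliers are about 0.8° nose-down and the ring droops a few degrees. I'll level the pliers, then lower onto the axle.

>>> apply_moves --targets '[{"wx":0,"wy":0,"wz":0.16,"x":0,"y":-0.04,"z":-0.02,"gripper":-1},{"wx":0,"wy":0,"wz":0,"x":0.3,"y":0,"z":0,"gripper":-1},{"wx":0,"wy":0,"wz":0,"x":0.3,"y":0,"z":0,"gripper":-1},{"wx":0,"wy":0,"wz":0,"x":0.3,"y":-0.01,"z":0,"gripper":-1},{"wx":0,"wy":0,"wz":0,"x":0.3,"y":-0.01,"z":0,"gripper":-1},{"wx":0,"wy":0,"wz":0,"x":0.2,"y":0,"z":0,"gripper":-1},{"wx":0,"wy":0,"wz":0,"x":0.2,"y":0,"z":0,"gripper":-1},{"wx":0,"wy":0,"wz":0,"x":0,"y":0,"z":0,"gripper":-1},{"wx":0,"wy":0,"wz":0,"x":0,"y":0,"z":0,"gripper":-1},{"wx":0,"wy":0,"wz":0,"x":0,"y":0,"z":0,"gripper":-1}]'

```text
time_s: 9.68
tcp_pos: [0.4351, -0.2564, 0.1818]
tool_rot: [88.5, 89.2, -3.1]
force: [0.9, -0.6, -2.2]
grip_width: 0.0348
```

```bash
cat > r.py <<'E'
from rig import ctrl
from h import *
import sys
i=sys.argv[1]; o=ctrl.get_obs(); zt=o["tcp_pos"][2]; print(o["tcp_pos"],o["tool_rot"],o["force"],o["moment"],o["grip_width"],o["time_s"])
ims=[]
for n in("scene","top"):
    k=ctrl.calibration(n); p,d=ctrl.camera(n); np.savez(f"pics/{n}{i}.npz",d=d,p=p,**k)
    K,R,t=k["intrinsics"],k["R"],k["t"]; v,u=np.mgrid[:480,:640]
    X=(np.stack([(u-K[0,2])/K[0,0]*d,(v-K[1,2])/K[1,1]*d,d],-1)-t)@R
    r=np.hypot(X[...,0]-.562,X[...,1]+.26)
    for x in (.548,.556,.564,.572,.580,.588):
        m=(d>0)&(abs(X[...,2]-zt+.074)<.008)&(abs(X[...,0]-x)<.004)&(r<.03)&(r>.016)
        if m.sum(): print(n,x,m.sum(),np.percentile(X[m][:,2],[10,50,90]).round(4))
    a,b=proj(k,(.562,-.26,.1)).astype(int); ims.append(cv2.resize(p[b-40:b+40,a-40:a+40,::-1],(400,400),interpolation=2))
cv2.imwrite(f"pics/c{i}.png",np.hstack(ims))
E
python3 r.py 4
```

```text
[ 0.43505825 -0.25642785  0.18181607] [88.50632553 89.16621481 -3.11321834] [ 0.90458666 -0.55768547 -2.24292085] [ 0.02475784  0.14675002 -0.01501625] 0.03480094679955818 9.6833
scene 0.548 15 [0.1059 0.1089 0.1107]
scene 0.556 17 [0.1046 0.109  0.11  ]
scene 0.564 20 [0.1052 0.1076 0.1097]
scene 0.572 21 [0.104  0.1073 0.1084]
scene 0.58 33 [0.1037 0.1071 0.1085]
scene 0.588 13 [0.1037 0.106  0.1088]
top 0.548 34 [0.1081 0.1101 0.1128]
top 0.556 30 [0.1079 0.1108 0.1135]
top 0.564 31 [0.106  0.1095 0.1122]
top 0.572 36 [0.1065 0.1097 0.1119]
top 0.58 54 [0.106  0.1089 0.1104]
top 0.588 7 [0.1068 0.1078 0.1097]
```

View pics/c4.png

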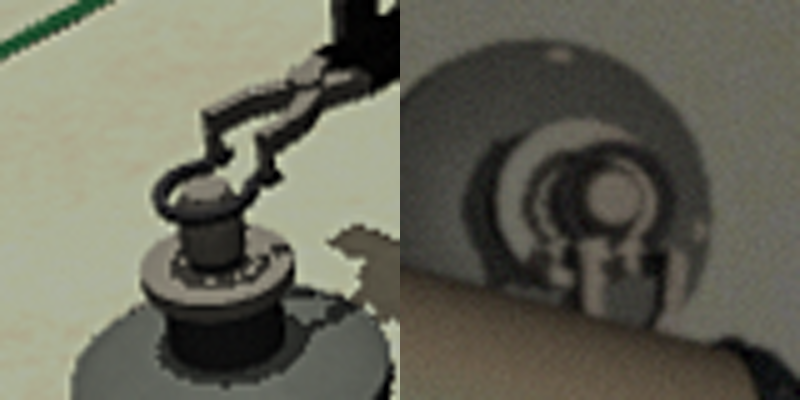

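The ring encircles the axle tip concentrically: in the top crop the ring centre is about (613,198) and the axle (610,195). Remaining tilt is about 2° nose-down, so I'll add a little nose-up and continue down.

>>> apply_moves --targets '[{"wx":0,"wy":0,"wz":0.1,"x":0.12,"y":-0.03,"z":0,"gripper":-1},{"wx":0,"wy":0,"wz":0,"x":0.2,"y":0,"z":0,"gripper":-1},{"wx":0,"wy":0,"wz":0,"x":0.2,"y":-0.01,"z":0,"gripper":-1},{"wx":0,"wy":0,"wz":0,"x":0.2,"y":0,"z":0,"gripper":-1},{"wx":0,"wy":0,"wz":0,"x":0.18,"y":-0.01,"z":0,"gripper":-1},{"wx":0,"wy":0,"wz":0,"x":0,"y":0,"z":0,"gripper":-1},{"wx":0,"wy":0,"wz":0,"x":0,"y":0,"z":0,"gripper":-1},{"wx":0,"wy":0,"wz":0,"x":0,"y":0,"z":0,"gripper":-1}]'

```text
time_s: 10.45
tcp_pos: [0.434, -0.2563, 0.1546]
tool_rot: [89.3, 88.7, -2.3]
force: [0.9, -0.5, -1.7]
grip_width: 0.0348
```

```bash
python3 r.py 5; python3 - <<'E'
from rig import ctrl
import numpy as np
c=ctrl.calibration("wrist"); p,d=ctrl.camera("wrist"); np.savez("pics/w7.npz",d=d,**c)
E
python3 m.py pics/w7.npz 2>/dev/null | tail -8; tail -9 m.py >m2; python3 - <<'E'
from h import *
c=dict(np.load("pics/w7.npz"))
for w in [(262,15),(385,15),(275,110),(375,110),(285,265),(362,265),(285,330),(362,330)]:
    z=np.median(c["d"][w[1]-2:w[1]+3,w[0]-2:w[0]+3]); print(w,(c["R"].T@(np.linalg.solve(c["intrinsics"],[*w,1])*z-c["t"])).round(4))
E
```

```text
[ 0.43404458 -0.25634357  0.15458206] [89.28099873 88.69181742 -2.3320439 ] [ 0.9430571  -0.51677786 -1.6601501 ] [ 0.00996727  0.21782543 -0.02405451] 0.034827625701876135 10.45
scene 0.548 8 [0.0797 0.0825 0.0855]
scene 0.556 13 [0.0801 0.0846 0.0871]
scene 0.564 21 [0.0792 0.082  0.0846]
scene 0.572 27 [0.0788 0.0816 0.085 ]
scene 0.58 34 [0.0772 0.081  0.0837]
scene 0.588 6 [0.0778 0.082  0.084 ]
top 0.548 44 [0.0732 0.0838 0.0868]
top 0.556 30 [0.0749 0.084  0.0862]
top 0.564 23 [0.0772 0.0838 0.0854]
top 0.572 28 [0.0753 0.0829 0.085 ]
top 0.58 51 [0.0795 0.0821 0.0841]
top 0.588 16 [0.0728 0.0739 0.0834]
axle top [ 0.4918 -0.2579] r 0.0086 z 0.1077
collar [ 0.5385 -0.2587] r 0.0152 z 0.0711
(262, 15) [ 0.5341 -0.2424  0.1075]
(385, 15) [ 0.5332 -0.2761  0.1074]
(275, 110) [ 0.5094 -0.2445  0.1071]
(375, 110) [ 0.5086 -0.2735  0.1071]
(285, 265) [ 0.4623 -0.2449  0.1076]
(362, 265) [ 0.4616 -0.2694  0.1075]
(285, 330) [ 0.4395 -0.2437  0.1073]
(362, 330) [ 0.4387 -0.2694  0.107 ]
```

>>> apply_moves --targets '[{"wx":0,"wy":0,"wz":0,"x":0.1,"y":0,"z":0,"gripper":-1},{"wx":0,"wy":0,"wz":0,"x":0.1,"y":-0.01,"z":0,"gripper":-1},{"wx":0,"wy":0,"wz":0,"x":0,"y":0,"z":0,"gripper":-1},{"wx":0,"wy":0,"wz":0,"x":0,"y":0,"z":0,"gripper":-1},{"wx":0,"wy":0,"wz":0,"x":0,"y":0,"z":0,"gripper":-1}]'

```text
time_s: 11.02
tcp_pos: [0.4337, -0.2563, 0.1484]
tool_rot: [89.8, 88.7, -1.8]
force: [-0.4, -0.6, -2.2]
grip_width: 0.035
```

>>> apply_moves --targets '[{"wx":0,"wy":0,"wz":0,"x":0.04,"y":0,"z":0,"gripper":-1},{"wx":0,"wy":0,"wz":0,"x":0,"y":0,"z":0,"gripper":-1},{"wx":0,"wy":0,"wz":0,"x":0,"y":0,"z":0,"gripper":-1},{"wx":0,"wy":0,"wz":0,"x":0,"y":0,"z":0,"gripper":-1}]'

```text
time_s: 11.35
tcp_pos: [0.4337, -0.2563, 0.1473]
tool_rot: [89.9, 88.7, -1.7]
force: [-0.0, -0.5, -2.5]
grip_width: 0.0346
```

>>> apply_moves --targets '[{"wx":0,"wy":0,"wz":0,"x":0.04,"y":0,"z":0,"gripper":-1},{"wx":0,"wy":0,"wz":0,"x":0,"y":0,"z":0,"gripper":-1},{"wx":0,"wy":0,"wz":0,"x":0,"y":0,"z":0,"gripper":-1},{"wx":0,"wy":0,"wz":0,"x":0,"y":0,"z":0,"gripper":-1}]'

```text
time_s: 11.68
tcp_pos: [0.4338, -0.2562, 0.146]
tool_rot: [90.0, 88.7, -1.6]
force: [-0.7, 0.8, -1.9]
grip_width: 0.035
```

>>> apply_moves --targets '[{"wx":0,"wy":0,"wz":0,"x":0.04,"y":0,"z":0,"gripper":-1},{"wx":0,"wy":0,"wz":0,"x":0,"y":0,"z":0,"gripper":-1},{"wx":0,"wy":0,"wz":0,"x":0,"y":0,"z":0,"gripper":-1},{"wx":0,"wy":0,"wz":0,"x":0,"y":0,"z":0,"gripper":-1}]'

```text
time_s: 12.02
tcp_pos: [0.4339, -0.2562, 0.1449]
tool_rot: [89.9, 88.7, -1.7]
force: [-0.9, 0.0, -2.8]
grip_width: 0.0353
```

```bash
python3 r.py 6
```

```text
[ 0.43385649 -0.25624644  0.14489933] [89.87830526 88.6916921  -1.74461297] [-0.88619508  0.02664162 -2.80270214] [-0.01849906  0.06909303 -0.01189525] 0.03531120033242706 12.0167
scene 0.548 15 [0.0686 0.0713 0.0756]
scene 0.556 15 [0.0687 0.073  0.0761]
scene 0.564 21 [0.0678 0.0728 0.0758]
scene 0.572 28 [0.0691 0.073  0.0771]
scene 0.58 57 [0.0686 0.0725 0.0753]
scene 0.588 30 [0.0673 0.0696 0.0728]
top 0.548 71 [0.0694 0.0729 0.0767]
top 0.556 44 [0.0696 0.0727 0.0765]
top 0.564 35 [0.0697 0.0724 0.0761]
top 0.572 39 [0.0691 0.0737 0.0774]
top 0.58 63 [0.0699 0.074  0.0771]
top 0.588 54 [0.0682 0.071  0.0749]
```

>>> apply_moves --targets '[{"wx":0,"wy":0,"wz":0,"x":0.03,"y":0,"z":0,"gripper":-1},{"wx":0,"wy":0,"wz":0,"x":0,"y":0,"z":0,"gripper":-1},{"wx":0,"wy":0,"wz":0,"x":0,"y":0,"z":0,"gripper":-1},{"wx":0,"wy":0,"wz":0,"x":0,"y":0,"z":0,"gripper":-1}]'

```text
time_s: 12.45
tcp_pos: [0.4338, -0.2563, 0.1441]
tool_rot: [89.7, 88.7, -1.9]
force: [-1.0, -0.2, -0.3]
grip_width: 0.0348
```

>>> apply_moves --targets '[{"wx":0,"wy":0,"wz":0,"x":0.03,"y":0,"z":0,"gripper":-1},{"wx":0,"wy":0,"wz":0,"x":0,"y":0,"z":0,"gripper":-1},{"wx":0,"wy":0,"wz":0,"x":0,"y":0,"z":0,"gripper":-1},{"wx":0,"wy":0,"wz":0,"x":0,"y":0,"z":0,"gripper":-1}]'

```text
time_s: 12.78
tcp_pos: [0.4338, -0.2563, 0.1432]
tool_rot: [89.7, 88.7, -2.0]
force: [-0.7, 0.2, 1.5]
grip_width: 0.0349
```

```bash
python3 r.py 7
```

```text
[ 0.43379739 -0.25629711  0.14321991] [89.66210581 88.69416048 -1.96111335] [-0.73201896  0.22627299  1.47737666] [ 0.09457869  0.46376393 -0.01320974] 0.0348802331556055 12.7833
scene 0.548 16 [0.0681 0.0707 0.0753]
scene 0.556 13 [0.0689 0.0724 0.0761]
scene 0.564 24 [0.0701 0.0726 0.0754]
scene 0.572 32 [0.0688 0.0719 0.0756]
scene 0.58 52 [0.0688 0.0725 0.0754]
scene 0.588 27 [0.0683 0.0702 0.0716]
top 0.548 65 [0.0695 0.0718 0.076 ]
top 0.556 42 [0.0693 0.0723 0.0755]
top 0.564 39 [0.069  0.073  0.0754]
top 0.572 35 [0.0689 0.0721 0.0767]
top 0.58 60 [0.0703 0.0736 0.076 ]
top 0.588 50 [0.0685 0.0705 0.0736]
```

```bash
python3 - <<'E'
from rig import ctrl
from h import *
ims=[]
for i in range(3):
    o=ctrl.get_obs(); print(o["force"].round(2),o["moment"].round(3))
    p,d=ctrl.camera("wrist" if i==0 else "scene")
    if i==0: w=p
k=ctrl.calibration("scene"); a,b=proj(k,(.50,-.26,.1)).astype(int)
s=cv2.resize(p[b-60:b+60,a-70:a+50,::-1],(450,450),interpolation=2); w=cv2.resize(w[0:320,160:500,::-1],None,fx=1,fy=450/320,interpolation=2)
cv2.imwrite("pics/c8.png",np.hstack([s,w])); print(np.hstack([s,w]).shape)
E
```

```text
[-1.47  0.58  1.7 ] [ 0.126  0.453 -0.013]
[-1.95  0.45  1.49] [0.075 0.413 0.044]
[-1.68 -0.04  1.76] [0.046 0.422 0.024]
(450, 790, 3)
```

View pics/c8.png

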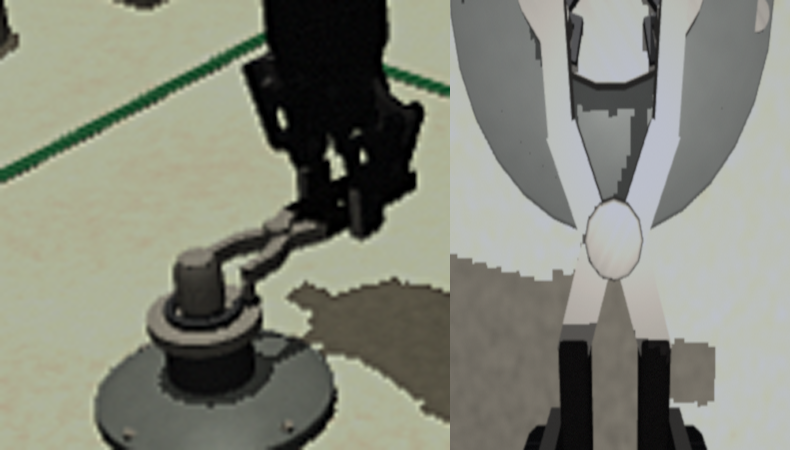

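The scene crop shows the ring lying on the collar around the axle base, jaws clear of the turntable. I'll check jaw height and slope numerically.

```bash
python3 - <<'E'
from rig import ctrl
from h import *
c=ctrl.calibration("wrist"); p,d=ctrl.camera("wrist"); c["d"]=d
for w in [(262,15),(385,15),(275,110),(375,110),(324,170),(285,265),(362,265),(285,330),(362,330)]:
    z=np.median(d[w[1]-2:w[1]+3,w[0]-2:w[0]+3]); print(w,(c["R"].T@(np.linalg.solve(c["intrinsics"],[*w,1])*z-c["t"])).round(4))
for n in("scene","top"):
    k=ctrl.calibration(n); p,d=ctrl.camera(n); K,R,t=k["intrinsics"],k["R"],k["t"]; v,u=np.mgrid[:480,:640]
    X=(np.stack([(u-K[0,2])/K[0,0]*d,(v-K[1,2])/K[1,1]*d,d],-1)-t)@R
    for nm,(cx,cy),lo,hi in [("jar",(.70,-.003),.05,.07),("spool",(.41,-.024),.03,.05)]:
        m=(d>0)&(np.hypot(X[...,0]-cx,X[...,1]-cy)<.05)&(X[...,2]>lo)&(X[...,2]<hi); print(n,nm,m.sum(),X[m].mean(0).round(3) if m.any() else "")
    d0=np.load(f"pics/{n}0.npy"); X=(np.stack([(u-K[0,2])/K[0,0]*d0,(v-K[1,2])/K[1,1]*d0,d0],-1)-t)@R
    for nm,(cx,cy),lo,hi in [("jar",(.70,-.003),.05,.07),("spool",(.41,-.024),.03,.05)]:
        m=(d0>0)&(np.hypot(X[...,0]-cx,X[...,1]-cy)<.05)&(X[...,2]>lo)&(X[...,2]<hi); print(n,nm,"start",m.sum(),X[m].mean(0).round(3))
    
E
```

```text
(262, 15) [ 0.5334 -0.2426  0.0972]
(385, 15) [ 0.5325 -0.2758  0.0972]
(275, 110) [ 0.5089 -0.2446  0.0969]
(375, 110) [ 0.5081 -0.2733  0.0966]
(324, 170) [ 0.4919 -0.2582  0.1009]
(285, 265) [ 0.4621 -0.2449  0.0962]
(362, 265) [ 0.4614 -0.2694  0.0962]
(285, 330) [ 0.4391 -0.2436  0.0955]
(362, 330) [ 0.4386 -0.2693  0.0959]
scene jar 327 [0.712 0.001 0.059]
scene spool 250 [ 0.413 -0.02   0.04 ]
scene jar start 328 [0.712 0.002 0.059]
scene spool start 249 [ 0.413 -0.02   0.04 ]
top jar 339 [ 0.708 -0.004  0.06 ]
top spool 483 [ 0.411 -0.025  0.04 ]
top jar start 337 [ 0.708 -0.004  0.06 ]
top spool start 486 [ 0.411 -0.025  0.04 ]
```

The jaws sit 1.8° nose-up, by comparison with the handle/jaw heights in the rest. I'll level the pliers about the ring.

>>> apply_moves --targets '[{"wx":0,"wy":0,"wz":0,"x":-0.05,"y":0,"z":0,"gripper":-1},{"wx":0,"wy":0,"wz":-0.15,"x":-0.03,"y":0.03,"z":0,"gripper":-1},{"wx":0,"wy":0,"wz":-0.15,"x":-0.02,"y":0.03,"z":0,"gripper":-1},{"wx":0,"wy":0,"wz":0,"x":0,"y":0,"z":0,"gripper":-1},{"wx":0,"wy":0,"wz":0,"x":0,"y":0,"z":0,"gripper":-1},{"wx":0,"wy":0,"wz":0,"x":0,"y":0,"z":0,"gripper":-1},{"wx":0,"wy":0,"wz":0,"x":0,"y":0,"z":0,"gripper":-1}]'

```text
time_s: 13.77
tcp_pos: [0.4357, -0.2563, 0.1461]
tool_rot: [-89.3, 89.8, 179.1]
force: [-0.4, 0.2, 0.8]
grip_width: 0.035
```

```bash
cat > j.py <<'E'
from rig import ctrl
from h import *
o=ctrl.get_obs(); print(o["tcp_pos"].round(4),o["force"].round(2),o["moment"].round(3),o["grip_width"])
c=ctrl.calibration("wrist"); p,d=ctrl.camera("wrist")
for w in [(262,15),(385,15),(275,110),(375,110),(324,170),(285,265),(362,265),(285,330),(362,330)]:
    z=np.median(d[w[1]-2:w[1]+3,w[0]-2:w[0]+3]); print(w,(c["R"].T@(np.linalg.solve(c["intrinsics"],[*w,1])*z-c["t"])).round(4))
E
python3 j.py; python3 r.py 9
```

```text
[ 0.4357 -0.2563  0.1461] [-0.41  0.19  0.76] [0.006 0.027 0.005] 0.035046847740122025
(262, 15) [ 0.5341 -0.2426  0.0977]
(385, 15) [ 0.5332 -0.2759  0.0972]
(275, 110) [ 0.5096 -0.2445  0.0974]
(375, 110) [ 0.5088 -0.2733  0.0977]
(324, 170) [ 0.4926 -0.2581  0.1021]
(285, 265) [ 0.4626 -0.2449  0.0982]
(362, 265) [ 0.4621 -0.2694  0.0985]
(285, 330) [ 0.4399 -0.2437  0.0987]
(362, 330) [ 0.4391 -0.2693  0.0985]
[ 0.43572979 -0.25630947  0.14616777] [ -88.00273538   89.83313034 -179.62505823] [-0.56215325 -0.01226494  1.11537263] [-0.03658511 -0.04673625  0.03609568] 0.034842722216148876 13.8167
scene 0.548 16 [0.0693 0.0719 0.0759]
scene 0.556 16 [0.0683 0.0714 0.0753]
scene 0.564 21 [0.0681 0.0727 0.0761]
scene 0.572 38 [0.069  0.0724 0.0771]
scene 0.58 45 [0.068  0.0729 0.0754]
scene 0.588 32 [0.0686 0.0702 0.0739]
top 0.548 71 [0.0697 0.0723 0.0774]
top 0.556 43 [0.0691 0.0729 0.0779]
top 0.564 38 [0.0698 0.0734 0.077 ]
top 0.572 41 [0.0694 0.0733 0.0772]
top 0.58 70 [0.0693 0.0755 0.0781]
top 0.588 52 [0.0693 0.0716 0.0751]
```

```bash
python3 -c "
from rig import ctrl
o=ctrl.get_obs();print(o['force'],o['grip_width'],o['time_s']);print(ctrl.close_job())"
```

```text
[-0.18641751  0.11255129  1.40463564] 0.03498940549071062 13.9167
the job is handed in; nothing more can be done
None
```

I squeezed the pliers fully with 40 N of grip, lifted the spread ring off the rest and slid it down over the axle onto the bearing collar. I handed the job in at 13.9 s, still holding the pliers squeezed.

**Last checks, agreeing:**
- **Squeeze:** the gripper opening was steady at about 35 mm, against the stated 36 mm for fully squeezed.
- **Seating:** the vertical force had risen by about 3–4 N from hanging free, so the ring rests lightly on the collar. The jaws were at 97.5 mm, against about 97.7 mm expected for a seated ring.
- **Level:** the pliers matched their level in the rest after I took out a 1.8° nose-up tilt.
- **Centring:** the ring centre, worked out from the pivot, was within about 1 mm of the axle.
- **Jar and spool:** they had not moved when measured from both fixed cameras, just before the last small levelling move.

**Failed or disagreeing:**
- The first move calls were refused because I had left out fields. Nothing moved.
- While hanging, the ring seemed to droop 2–4°, more than the pliers' own tilt. With the ring on the collar, depth was too coarse to measure its tilt, and the readings only look flat.
- The cameras disagreed by up to about 5 mm on the axle's position. I went by ring-to-axle offsets within each view, and most of those agreed to about 2 mm.
- During the first contact the moment reading had the opposite sign to what I expected. It was back near zero after levelling.

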